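# Hold the condenser arm level over the lit base

## Task

Turn the lamp dimmer's dial so that its white pointer stands at the one long mark of its scale. Then pick up the condenser arm at its balance point (the heavy lens barrel is at one end, so this is not the middle) and carry it, level all the time and without knocking the light base, to hold it about 6 cm above its two seats: lens barrel over the round window, foot over the pillar. Finish while holding it there, level and still; do not put it down, and leave the jar, the screwdriver and the dish alone.

Things in the scene. Friction and masses are not known exactly. Their poses are not given: they have to be found in the camera images.
- condenser: Loose condenser arm, 0.37-0.67 kg, standing on the bench: dark upright lens barrel (44 mm diameter, 58 tall); a level black bar 14 mm wide, 14 high (30 to 44 mm above the bench) runs 180 mm from the barrel's axis to that of a slim steel foot (24 mm diameter, 48 tall). Origin: centre of the barrel's underside; z up, x along the bar from foot to barrel, so the foot lies at x -180 mm.
- balance (a point): Balance point of the condenser arm, not marked on it: in the middle of the bar's section, 54 mm from the barrel's axis towards the foot and 37 mm above the undersides of barrel and foot. Pinch the bar here across its 14 mm width, within 18 mm along the bar. Axes as the condenser arm's.
- foot (a point): Centre of the underside of the condenser arm's foot, 180 mm from the condenser arm's origin, at the same height.
- light_base: White box-shaped light base with a blue stripe round its sides, fixed to the bench, 270 mm long (its x), 150 mm wide (its y), top face 48 mm above the bench; origin at the bench under its centre. On top are two seats 180 mm apart along x: the wide window seat at +x 90 mm and the slim pillar at x -90 mm, tops 62 mm above the bench.
- window (a point): Centre of the top of the window seat: a dark disc of 68 mm diameter with a pale round window, standing 14 mm above the light base's top. z up.
- pillar (a point): Centre of the top of the pillar: a steel stub of 24 mm diameter standing 14 mm above the light base's top, at the other end from the window. z up.
- dial (a joint): Angle of the dimmer's dial (rad), growing clockwise seen from above. It turns from 0 to 5.2 between stops, with light friction (0.04 N m), and stays where it is left. The scale has eleven white marks 0.52 rad apart, the first at 0; the one long, thick mark (16 mm long, the others 5 mm) is the eighth, at 3.64.
- dial_grip (a point): On the dial's upright axis at grip height, 37 mm above the dimmer's top, 7 mm below the dial's top. Grip: upright black bar 42 mm long (this point's x), 14 mm thick (y), 32 mm high, on a 44 mm disc that ends 14 mm above the dimmer's top; the white pointer line on the bar's top points to -x. z up. The point turns with the dial.
- dimmer: Lamp dimmer, a blue box 130 x 112 mm, 50 mm high, fixed to the bench, the dial at the centre of its top; origin at the bench under its centre. The scale's open gap faces its -x.
- jar: Bystander: small clear jar with a black lid, 40 mm diameter, 62 mm tall; origin under its centre.
- driver: Bystander: screwdriver 150 mm long lying on the bench.
- dish: Bystander: closed glass dish, 62 mm diameter, 16 mm high; origin under its centre.
Things that resemble listed ones, but are neither listed nor needed, are in the scene too. What is shaped like the dimmer but orange or pink is not meant.

How it is judged:
By the outcome, as a careful person would: the job done as asked, in the order asked, and still so for the second after the job is handed in, while the arm keeps its last pose, push and grip.
It also fails if it takes over 67 s, if anything falls off the work surface, if the arm or the gripper's body presses on something with over 40 N, if the wrist force passes 120 N, or if a joint passes its speed limit or range.

## Robot

A 7-joint arm with a two-finger parallel gripper is mounted at the origin on the work surface. World frame = base frame: x ahead of the robot, y to its left, z up, the work surface at z = 0. Lengths are in m, angles in rad, forces in N, time in s.
With the tool pointing down it reaches from about 0.35 to 0.9 m from the base axis. Payload 8.1 kg.
Tool frame: the origin (TCP) lies at the very end of the fingers, on their centre line; the grasp point (between the pads) lies 19 mm behind it (grasp_offset is the distance from the TCP to the grasp point, in m); z points along the fingers, y is the line along which they close (so a half turn about z gives the same grasp; the last joint's range is limited). The gripper opens to 92 mm and grips with 3 to 60 N. Pads are 19 mm wide; open, the fingers measure 130 mm over their backs; the gripper's body (75 mm by 190 mm) begins 47 mm behind the grasp point.
Start: joints at [-0.103, 0.434, 0.025, 1.573, -0.012, 1.134, -0.075], TCP at [0.625, -0, 0.227] pointing down, gripper open.
Joint ranges: [-2.62, 2.62], [-0.44, 2.09], [-1.27, 1.32], [0.08, 2.57], [-1.32, 4.46], [0.12, 2], [-2.74, 2.74]. Speed limits (rad/s): [2.22, 2.22, 3.01, 3.01, 3.14, 3.14, 3.14].

## Interface

Orientations are given as a rotation vector (axis times angle).
In Python, from cell import observe, get_image, camera_params, sign_off, silhouettes, grasp_offset gives the robot as it stands. The module is installed in compiled form; this text tells all that it offers.
- The arm moves only by the tool jog_arm, never from a script. Its argument "motion" is a list that holds one entry, the list of rows, each a list of 7 numbers: the shift along the tool's x, y, z in m, then the turn, a rotation vector about the tool's x, y, z in rad, then the closure, from -1 (fully open) to 1 (shut), so that 0 is half open. In form: [[[dx, dy, dz, wx, wy, wz, hand], ...]]. A call has 1 to 10 rows; each row is the pose to reach, as a shift and turn from the pose commanded when the call began, along the tool's axes at that moment; what a row does not reach only later rows make up. A row lasts 1/12 s, in which the tool goes at most 41.7 mm and 7.16 degrees, less where a joint would pass 70% of its speed; a pose out of reach is approached as far as the arm can. A call with a gripper value outside its range is refused whole. The fingers move at their own pace and stop on an object; "force" is the grip in N (left out, the last holds). Time passes only in rows, so rows that repeat a pose let the fingers close. It gives the time, the measured TCP pose, the force, the opening and the grip force at its end, in the units of the state.
- observe(): the state, without advancing time (a new reading comes with each control period).
- get_image(name): name is "scene" or "side" or "wrist"; returns the picture (400x640x3 uint8, red, green, blue); there is no depth.
- camera_params(name): a dict with "vertical_fov" (degrees; the focal length in pixels is half the picture's height over the tangent of half this angle, whatever the lens; pixels are square), "cx", "cy" (the principal point, pixels), "dist_coeffs" ([k1, k2, p1, p2, k3] as OpenCV has them; the pictures are not rectified), "T" (4x4, takes a point from camera to world coordinates). Camera axes: x right, y down, z forward; pixel columns grow to the right and rows downward; lengths in m; the calibration is good to about 2 mm. A picture is of the moment at which its call begins: read the wrist's pose just before it. camera_params takes no time and is no camera call; for the wrist camera it gives the pose at the moment of the call.
- sign_off(): hands the job in; it is judged then, once.
Trained networks look in the newest picture that a camera, given by its name, has taken for a name from the list of things; names that differ only in an ending like _2 or _b are one class to them, and where a whole thing is asked for, a point or a joint stands for the part that bears it (a point fixed in the world has none). Each returns a list of dicts, best first, with "p" (0 to 1); they miss things now and then, are a little off and sometimes report something else, mostly with a low value. They report only what shows in the picture. A call takes as long as a camera call. They do not tell look-alikes from the thing itself.
- silhouettes(query, camera): "mask" (400x640 bool, what is visible of it) and "pixel" ([column, row] in pixels, amid what is visible of it).
The state is a dict: "clock": time; "joints": joint angles; "dq": joint speeds; "joint_efforts": joint torques, N m; "position": TCP position; "ee_rot": TCP orientation; "force": force on the tool from outside, world axes, zero at the start; "ft_torque": the same for the moment, N m; "width": opening from 0.0 (shut) to 1.0 (fully open); "gripper_force": force on a finger pad.
Only numpy, scipy, OpenCV 4.12 (cv2) and the standard library are available. Lean on these libraries where they do the work, as an engineer would, in place of code of your own. Each camera call takes 0.05 s, during which the arm holds its last target. There are 200 camera calls.

## Working session

There is one attempt and no reset: what is moved stays moved. The work goes in short steps, Python scripts to look and compute and a tool call to move; the robot and the scene stay as the last step left them, time stands still between calls to the robot, and variables do not carry over. Pictures are saved under pics/ and viewed, at most 10 in all, crops included, and the job is handed in when it is done.

Besides the shell and the picture viewer there is one more tool, called after "Request:" as a command line: name --argument value ..., lists and objects as JSON in quotes. jog_arm: Moves the arm, as the interface text tells. Its arguments: {"type":"object","properties":{"motion":{"type":"array"},"force":{"type":"number"}},"required":["motion"]}

```bash
mkdir -p pics
python3 - <<'E'
from cell import *
import cv2,numpy as np
o=observe();print(o)
print(grasp_offset if not callable(grasp_offset) else grasp_offset())
for n in("scene","side"):
    im=get_image(n);cv2.imwrite(f"pics/{n}0.png",im[:,:,::-1]);np.save(f"pics/{n}0.npy",im)
    p=camera_params(n);print(n,p)
E
```

```text
{'clock': 0.0, 'joints': array([-0.10261196,  0.43523409,  0.02494303,  1.57411029, -0.01157823,
        1.13402491, -0.0751199 ]), 'dq': array([ 1.82133283e-05, -7.65732400e-04,  9.53505231e-04,  3.46228684e-04,
       -9.34956063e-04,  3.14823607e-04,  1.75431010e-04]), 'joint_efforts': array([ 3.89017032e-04, -6.67853522e+01,  9.84863900e-01, -3.14464223e+01,
       -6.05165795e-02,  4.27553023e-02,  1.12382318e-04]), 'position': array([ 6.24468957e-01, -4.13367293e-05,  2.25932650e-01]), 'ee_rot': array([-2.22075212e+00, -2.22065994e+00,  1.97587713e-03]), 'force': array([-0.85410922, -0.01559514,  0.24193201]), 'ft_torque': array([-0.04162472,  0.02294245,  0.00338287]), 'gripper_force': 0.0, 'width': 0.9992997028656629}
0.0188
scene {'vertical_fov': 52.6561898361538, 'cx': 319.2988491878165, 'cy': 207.97688794984433, 'dist_coeffs': array([-0.00928935,  0.        ,  0.        ,  0.        ,  0.        ]), 'T': array([[-0.5041254 ,  0.68252797, -0.52916268,  1.09163684],
       [ 0.86346658,  0.4102714 , -0.29343287,  0.42870179],
       [ 0.01682418, -0.60484125, -0.79616833,  0.91488208],
       [ 0.        ,  0.        ,  0.        ,  1.        ]])}
side {'vertical_fov': 54.319456539126634, 'cx': 308.60640113887746, 'cy': 200.5188214886881, 'dist_coeffs': array([-0.04820964,  0.        ,  0.        ,  0.        ,  0.        ]), 'T': array([[-0.95999431, -0.18365257,  0.21138275,  0.28470231],
       [-0.27917438,  0.5691125 , -0.77341621,  1.04057901],
       [ 0.02173931, -0.80148781, -0.59761585,  0.79492158],
       [ 0.        ,  0.        ,  0.        ,  1.        ]])}
```

View pics/scene0.png

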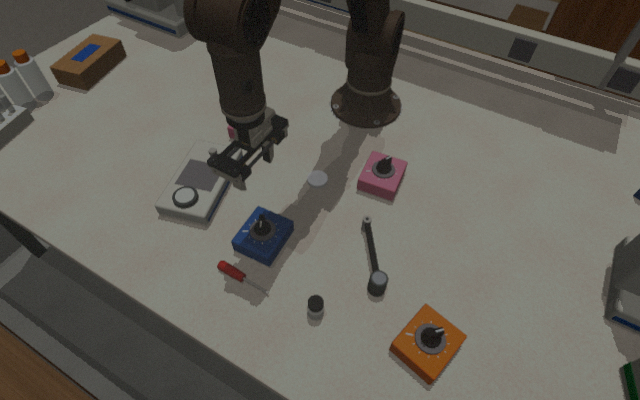

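View pics/side0.png

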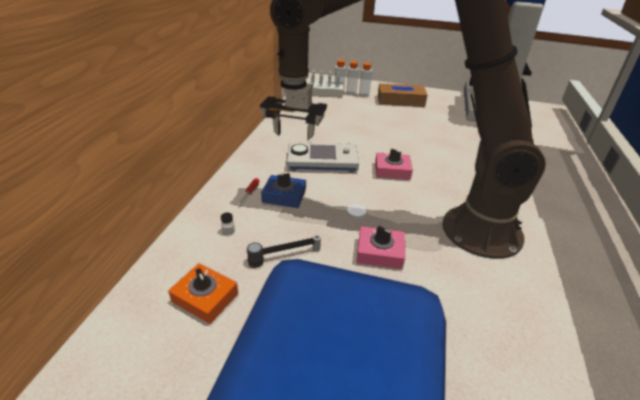

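The scene view shows the blue dimmer with its dial at about (263,230). The light base has its window at (185,196) and its pillar at (212,153). The condenser's barrel top is at (377,277) and its foot top at (367,218). I'll zoom in on the dimmer and convert these to positions.

```bash
cat > h.py <<'E'
from cell import *
import cv2,numpy as np
from scipy.spatial.transform import Rotation as R
def K(p):
    f=200/np.tan(np.radians(p["vertical_fov"])/2)
    return np.array([[f,0,p["cx"]],[0,f,p["cy"]],[0,0,1]])
def ray(p,uv,z):
    q=cv2.undistortPoints(np.array(uv,float).reshape(-1,1,2),K(p),p["dist_coeffs"]).reshape(-1,2)
    d=np.c_[q,np.ones(len(q))]@p["T"][:3,:3].T;c=p["T"][:3,3]
    return c+d*((np.array(z)-c[2])/d[:,2])[:,None]
def proj(p,X):
    Ti=np.linalg.inv(p["T"]);r=cv2.Rodrigues(Ti[:3,:3])[0]
    return cv2.projectPoints(np.array(X,float).reshape(-1,1,3),r,Ti[:3,3],K(p),p["dist_coeffs"])[0].reshape(-1,2)
E
python3 - <<'E'
from h import *
p=camera_params("scene")
n=["window","pillar","barrel","foot","dialtop"]
for a,b in zip(n,ray(p,[(185,196),(212,153),(377,277),(367,218),(263,222)],[.062,.062,.058,.048,.094])):print(a,b.round(3))
get_image("scene")
for q in("dimmer","light_base","condenser"):
    for s in silhouettes(q,"scene"):
        m=s["mask"];ys,xs=np.nonzero(m);print(q,round(s["p"],2),s["pixel"],m.sum(),xs.min(),xs.max(),ys.min(),ys.max())
im=np.load("pics/scene0.npy")
cr=np.hstack([cv2.resize(im[195:275,220:310],None,fx=4.4,fy=4.4,interpolation=2),cv2.resize(im[140:220,150:240],None,fx=4.4,fy=4.4,interpolation=2)])
cv2.imwrite("pics/c1.png",np.clip(cr[:,:,::-1]*1.5,0,255).astype(np.uint8))
T=camera_params("wrist");print(T)
E
```

```text
window [ 0.676 -0.216  0.062]
pillar [ 0.512 -0.258  0.062]
barrel [0.629 0.333 0.058]
foot [0.479 0.234 0.048]
dialtop [0.656 0.029 0.094]
dimmer 0.9 [263.6, 236.1] 2222 232 292 206 264
dimmer 0.87 [382.0, 176.7] 1666 356 406 151 199
dimmer 0.8 [426.7, 344.2] 3280 390 463 304 383
dimmer 0.48 [232.4, 129.1] 54 228 233 127 137
light_base 0.98 [192.6, 187.9] 3669 155 242 140 223
condenser 0.56 [377.6, 270.4] 773 362 387 216 296
{'vertical_fov': 59.611314577688574, 'cx': 321.39878597999143, 'cy': 197.955267029063, 'dist_coeffs': array([-0.03350063,  0.        ,  0.        ,  0.        ,  0.        ]), 'T': array([[ 9.99999349e-01,  1.13281586e-03,  1.35944220e-04,
         6.25285212e-01],
       [ 1.12716794e-03, -9.62427909e-01, -2.71534989e-01,
         7.24329670e-02],
       [-1.76762630e-04,  2.71534965e-01, -9.62428559e-01,
         3.84329114e-01],
       [ 0.00000000e+00,  0.00000000e+00,  0.00000000e+00,
         1.00000000e+00]])}
```

View pics/c1.png

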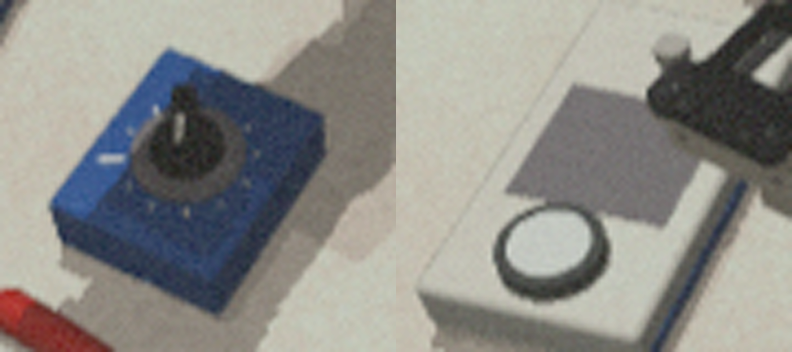

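The crop shows the long white mark to the left of the dial, at crop position (110,158). The pointer is on the dial bar's upper-left face. The window is centred at (550,243), with the pillar top at (670,48). The wrist camera is already above the dimmer, so I'll use it next.

Run:
```python
from h import *
im=get_image("wrist");p=camera_params("wrist");np.save("pics/w0.npy",im)
im2=np.clip(im*1.4,0,255).astype(np.uint8)
cv2.imwrite("pics/w0.png",im2[:,:,::-1])
for s in silhouettes("dimmer","wrist"):
    m=s["mask"].astype(np.uint8);print(s["p"],s["pixel"],cv2.minAreaRect(cv2.findNonZero(m)))
```

```text
0.86 [353.5, 150.5] ((350.8743896484375, 152.79116821289062), (114.47622680664062, 137.29531860351562), 86.2359619140625)
```

View pics/w0.png

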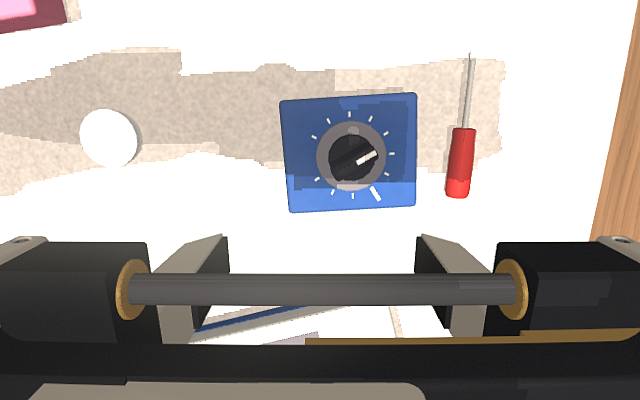

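The wrist view shows the dial at about (350,157), with the pointer tip up and to the right at (376,152) and the long mark from (372,187) to (380,200). The scale gap faces left. I'll get the metric angles.

Run:
```python
from h import *
im=np.load("pics/w0.npy");cr=im[85:220,270:425]
cv2.imwrite("pics/c2.png",cv2.resize(cr,None,fx=4.4,fy=4.4,interpolation=2)[:,:,::-1])
```

```text
(no output)
```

View pics/c2.png

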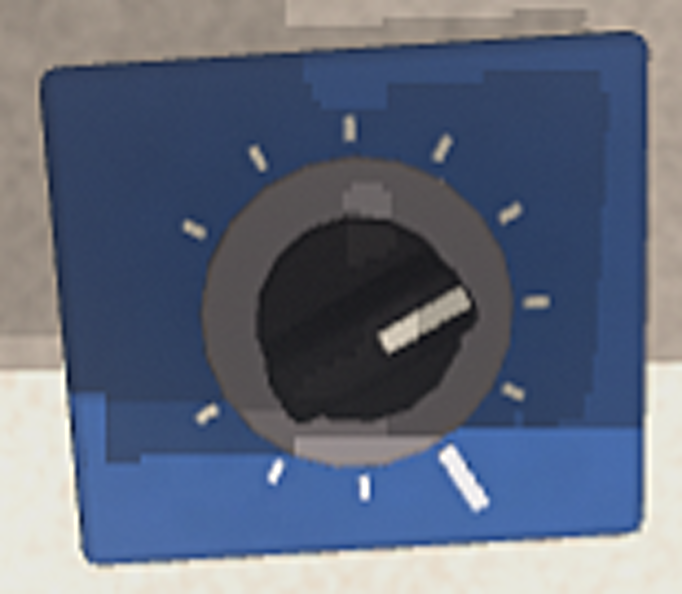

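Run:
```python
from h import *
p=camera_params("wrist");off=np.array([270,85])
W=lambda c,z:ray(p,np.array(c,float)/4.4+off,z)[:,:2]
M=W([(194,229),(258,158),(349,128),(442,148),(511,212),(537,302),(513,391),(365,488),(276,471),(207,414)],.05)
c=np.linalg.lstsq(np.c_[2*M,np.ones(10)],(M**2).sum(1),rcond=None)[0][:2]
L=W([(447,452),(482,506)],.05);P=W([(388,343),(462,299)],.094)
ang=lambda v:np.degrees(np.arctan2(v[1],v[0]))
print("centre",c,"rad",np.hypot(*(M-c).T).round(4))
print([round(ang(m-c),1) for m in M])
print("long",ang(L[0]-c),ang(L[1]-c),"ptr",ang(P[1]-P[0]),ang(P[1]-c),P)
ct=ray(camera_params("scene"),[(263,222)],[.094]);print(ct)
# marks: angle_k = a0 - 29.8*k for k=0..6,8,9,10
k=np.array([0,1,2,3,4,5,6,8,9,10]);A=np.unwrap(np.radians([ang(m-c) for m in M]));print("a0",np.degrees(np.mean(A+.52*k)),"8th",np.degrees(np.mean(A+.52*k)-3.64))
o=observe();print(o["position"],o["joints"][6],R.from_rotvec(o["ee_rot"]).as_matrix().round(3))
```

```text
centre [0.65373112 0.01991954] rad [0.0397 0.0397 0.0396 0.0396 0.0397 0.0398 0.0395 0.0398 0.0396 0.0396]
[np.float64(152.6), np.float64(122.9), np.float64(93.3), np.float64(63.5), np.float64(33.7), np.float64(3.7), np.float64(-26.0), np.float64(-85.5), np.float64(-115.5), np.float64(-145.2)]
long -55.72829520188775 -55.85030370602142 ptr 31.522854936962922 30.442341976381226 [[0.65636885 0.02111521]
 [0.67018435 0.02958894]]
[[0.65566226 0.02853411 0.094     ]]
a0 152.76467101698702 8th -55.79196641063264
[ 6.24945911e-01 -2.87229558e-05  2.26625622e-01] -0.07509170338470504 [[ 0.  1. -0.]
 [ 1. -0. -0.]
 [-0. -0. -1.]]
```

Request:
jog_arm --motion '[[[0.002,0.003,0.006,0,0,-0.12,-1],[0.004,0.006,0.012,0,0,-0.24,-1],[0.006,0.009,0.018,0,0,-0.36,-1],[0.008,0.012,0.024,0,0,-0.48,-1],[0.01,0.015,0.03,0,0,-0.6,-1],[0.012,0.018,0.036,0,0,-0.72,-1],[0.014,0.021,0.042,0,0,-0.84,-1],[0.016,0.024,0.048,0,0,-0.96,-1],[0.018,0.027,0.054,0,0,-1.08,-1],[0.02,0.029,0.06,0,0,-1.2,-1]]]' --force 15

```text
clock: 1.23
position: [0.6543, 0.02, 0.1664]
ee_rot: [0.57, 3.089, 0.0]
force: [-0.4, 0.2, 0.3]
width: 1.001
gripper_force: 0.0
```

Request:
jog_arm --motion '[[[0,0,0.008,0,0,-0.115,-1],[0,0,0.018,0,0,-0.23,-1],[0,0,0.028,0,0,-0.345,-1],[0,0,0.038,0,0,-0.46,-1],[0,0,0.048,0,0,-0.575,-1],[0,0,0.058,0,0,-0.69,-1],[0,0,0.068,0,0,-0.8,-1],[0,0,0.078,0,0,-0.91,-1],[0,0,0.088,0,0,-0.91,-1],[0,0,0.094,0,0,-0.91,-1]]]'

```text
clock: 2.07
position: [0.6535, 0.0196, 0.0714]
ee_rot: [0.831, -3.029, -0.001]
force: [-0.4, 0.1, -1.1]
width: 1.0
gripper_force: 0.0
```

Run:
```python
from h import *
o=observe();m=R.from_rotvec(o["ee_rot"]).as_matrix();print(o["clock"],o["position"],o["joints"].round(3),o["force"],"ty",np.degrees(np.arctan2(m[1,1],m[0,1])),m[:,2].round(3))
print("to centre in tool",m.T@(np.array([.6537,.0199,.069])-o["position"]))
```

```text
2.0667 [0.65352504 0.019628   0.07136331] [ 0.176  0.679 -0.449  1.626  0.349  0.919  1.705] [-0.42910925  0.07737258 -1.05476563] ty 120.67326640245183 [-0.001  0.    -1.   ]
to centre in tool [-0.00029176  0.00014277  0.00236312]
```

Request:
jog_arm --motion '[[[0,0,0.002,0,0,0,0],[0,0,0.002,0,0,0,1],[0,0,0.002,0,0,0,1],[0,0,0.002,0,0,0,1],[0,0,0.002,0,0,0,1],[0,0,0.002,0,0,0,1],[0,0,0.002,0,0,0,1],[0,0,0.002,0,0,0,1]]]' --force 15

```text
clock: 2.73
position: [0.6541, 0.02, 0.071]
ee_rot: [-0.836, 3.028, -0.0]
force: [0.4, -0.1, 0.3]
width: 0.467
gripper_force: 0.0
```

Request:
jog_arm --motion '[[[0,0,0,0,0,0,1],[0,0,0,0,0,0,1],[0,0,0,0,0,0,1],[0,0,0,0,0,0,1],[0,0,0,0,0,0,1],[0,0,0,0,0,0,1],[0,0,0,0,0,0,1]]]'

```text
clock: 3.32
position: [0.6533, 0.0213, 0.0707]
ee_rot: [0.838, -3.027, -0.002]
force: [-4.3, 3.6, 2.7]
width: 0.153
gripper_force: 15.0
```

Run:
```python
from h import *
o=observe();m=R.from_rotvec(o["ee_rot"]).as_matrix();print(o["clock"],o["position"],o["width"],o["gripper_force"],o["force"],o["ft_torque"],"ty",np.degrees(np.arctan2(m[1,1],m[0,1])))
```

```text
3.3167 [0.65326507 0.02131056 0.07072935] 0.153341513902581 14.998302608728409 [-4.32893841  3.58217492  2.69714797] [ 0.98333624  0.83410124 -0.04096229] ty 120.94542151456112
```

Request:
jog_arm --motion '[[[0,0.0012,0,0,0,0.12,1],[0,0.0012,0,0,0,0.24,1],[0,0.0012,0,0,0,0.36,1],[0,0.0012,0,0,0,0.48,1],[0,0.0012,0,0,0,0.6,1],[0,0.0012,0,0,0,0.72,1],[0,0.0012,0,0,0,0.84,1],[0,0.0012,0,0,0,0.96,1],[0,0.0012,0,0,0,1.08,1],[0,0.0012,0,0,0,1.2,1]]]'

```text
clock: 4.15
position: [0.6532, 0.0207, 0.0707]
ee_rot: [-1.028, -2.968, 0.001]
force: [-1.5, 1.3, 0.1]
width: 0.15
gripper_force: 15.0
```

Request:
jog_arm --motion '[[[0,0,0,0,0,0.1,1],[0,0,0,0,0,0.2,1],[0,0,0,0,0,0.28,1],[0,0,0,0,0,0.32,1],[0,0,0,0,0,0.32,1],[0,0,0,0,0,0.32,1]]]'

```text
clock: 4.65
position: [0.6531, 0.0205, 0.0707]
ee_rot: [-1.478, -2.772, 0.002]
force: [-3.7, -1.2, 2.4]
width: 0.15
gripper_force: 15.0
```

Run:
```python
from h import *
o=observe();m=R.from_rotvec(o["ee_rot"]).as_matrix();print(o["clock"],o["position"],o["width"],o["gripper_force"],o["force"],o["ft_torque"],"ty",np.degrees(np.arctan2(m[1,1],m[0,1])))
```

```text
4.65 [0.653068   0.02052982 0.07072124] 0.14977251065414995 14.998358488082886 [-3.66587792 -1.21868235  2.42437584] [-0.1699633   0.68021474 -0.05203707] ty 33.880019114528544
```

Request:
jog_arm --motion '[[[0,0,0,0,0,0,-1],[0,0,0,0,0,0,-1],[0,0,0,0,0,0,-1],[0,0,0,0,0,0,-1],[0,0,-0.02,0,0,0,-1],[0,0,-0.05,0,0,0,-1],[0,0,-0.08,0,0,0,-1],[0,0,-0.11,0,0,0,-1],[0,0,-0.14,0,0,0,-1],[0,0,-0.16,0,0,0,-1]]]'

```text
clock: 5.48
position: [0.6544, 0.0212, 0.2342]
ee_rot: [1.478, 2.769, 0.003]
force: [0.7, 0.1, 0.5]
width: 0.827
gripper_force: 0.0
```

Run:
```python
from h import *
im=get_image("wrist");p=camera_params("wrist");o=observe();print(o["clock"],o["position"],o["force"])
u,v=proj(p,[(.6535,.02,.06)])[0].astype(int);print(u,v)
c=im[max(v-65,0):v+65,max(u-75,0):u+75]
cv2.imwrite("pics/c3.png",cv2.resize(c,None,fx=4.4,fy=4.4,interpolation=2)[:,:,::-1])
print(max(u-75,0),max(v-65,0));np.save("pics/w1.npy",im);np.save("pics/T1.npy",p["T"])
```

```text
5.5333 [0.65594212 0.02127049 0.23768522] [1.49381585 0.23616108 2.68583996]
317 175
242 110
```

View pics/c3.png

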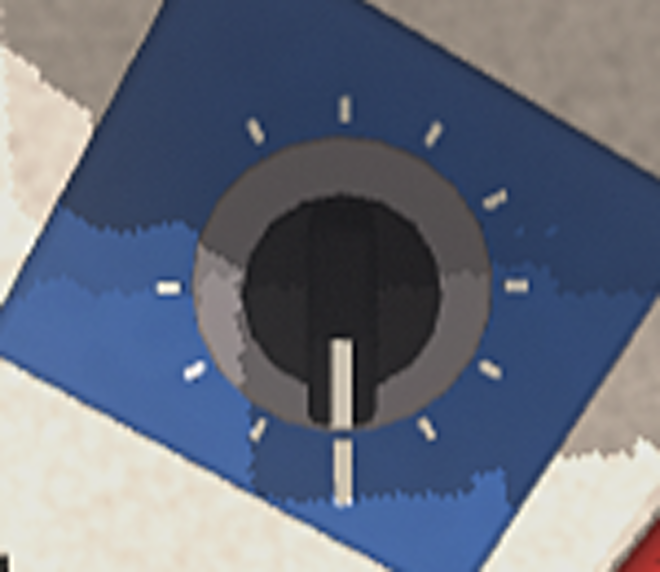

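The view shows the pointer lined up with the long mark, both at crop column about 342, so the dial is done. Next is the condenser.

Request:
jog_arm --motion '[[[0.027,0.0045,0,0,0,0.12,-1],[0.054,0.009,0,0,0,0.24,-1],[0.081,0.0135,0,0,0,0.36,-1],[0.108,0.018,0,0,0,0.48,-1],[0.135,0.022,0,0,0,0.6,-1],[0.162,0.026,0,0,0,0.72,-1],[0.189,0.03,0,0,0,0.84,-1],[0.216,0.034,0,0,0,0.96,-1],[0.243,0.039,0,0,0,1.08,-1],[0.271,0.043,0,0,0,1.2,-1]]]'

```text
clock: 6.37
position: [0.5379, 0.2712, 0.2306]
ee_rot: [2.79, 1.443, 0.001]
force: [0.4, 0.1, 0.3]
width: 1.0
gripper_force: 0.0
```

Request:
jog_arm --motion '[[[0,0,0,0,0,0.1,-1],[0,0,0,0,0,0.2,-1],[0,0,0,0,0,0.3,-1],[0,0,0,0,0,0.37,-1],[0,0,0,0,0,0.37,-1],[0,0,0,0,0,0.37,-1]]]'

```text
clock: 6.87
position: [0.5383, 0.2702, 0.2306]
ee_rot: [3.004, 0.919, 0.0]
force: [0.3, 0.1, -0.1]
width: 1.0
gripper_force: 0.0
```

Run:
```python
from h import *
o=observe();im=get_image("wrist");p=camera_params("wrist");print(o["clock"],o["position"],o["joints"].round(2))
for s in silhouettes("condenser","wrist"):print(s["p"],s["pixel"],cv2.minAreaRect(cv2.findNonZero(s["mask"].astype(np.uint8))))
cv2.imwrite("pics/w2.png",np.clip(im[:,:,::-1]*1.3,0,255).astype(np.uint8))
np.save("pics/w2.npy",im)
```

```text
6.8667 [0.53830958 0.27024614 0.23057222] [-0.71  0.4   0.22  1.64 -0.09  1.12 -1.44]
0.89 [314.6, 98.4] ((313.5, 139.0), (218.0, 47.0), 90.0)
```

View pics/w2.png

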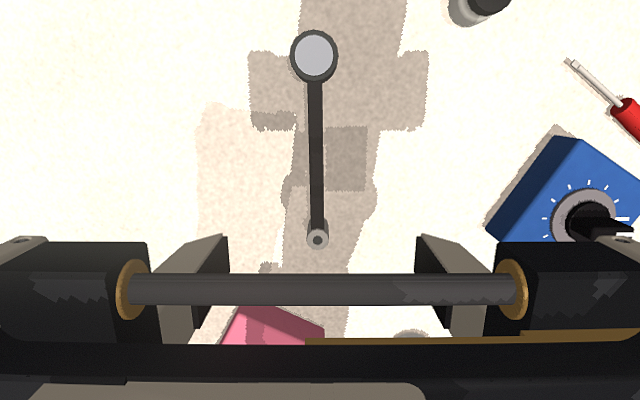

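The wrist view shows the barrel top at (314,56), the foot top at (317,239) and the bar running between them.

Run:
```python
from h import *
p=camera_params("wrist");o=observe();m=R.from_rotvec(o["ee_rot"]).as_matrix()
b,f=ray(p,[(314,56),(317.5,239)],[.058,.048])[:,:2];d=b-f;L=np.hypot(*d);print(b,f,L)
e=d/L;bal=(b+f)/2+e*(.09-.054);bal=np.r_[bal,.037-.0188]
ang=np.degrees(np.arctan2(e[1],e[0]));ty=np.degrees(np.arctan2(m[1,1],m[0,1]))
print("bal",bal,"yaw",ang,"want ty",ang-90,"now",ty,"turn wz",-np.radians(ang-90-ty));print("shift",m.T@(bal-o["position"]))
```

```text
[0.62690289 0.33682836] [0.48055342 0.23490557] 0.17834355517431383
bal [0.58326991 0.30644085 0.0182    ] yaw 34.85467526088075 want ty -55.14532473911925 now -56.01224020949246 turn wz -0.015130529294487828
shift [ 0.05752446 -0.005017    0.21245376]
```

Request:
jog_arm --motion '[[[0.029,-0.0025,0.02,0,0,-0.015,-0.3],[0.0575,-0.005,0.04,0,0,-0.015,-0.3],[0.0575,-0.005,0.07,0,0,-0.015,-0.3],[0.0575,-0.005,0.1,0,0,-0.015,-0.3],[0.0575,-0.005,0.13,0,0,-0.015,-0.3],[0.0575,-0.005,0.155,0,0,-0.015,-0.3],[0.0575,-0.005,0.18,0,0,-0.015,-0.3],[0.0575,-0.005,0.2,0,0,-0.015,-0.3],[0.0575,-0.005,0.212,0,0,-0.015,-0.3],[0.0575,-0.005,0.212,0,0,-0.015,-0.3]]]' --force 10

```text
clock: 7.8
position: [0.5818, 0.3053, 0.0159]
ee_rot: [2.997, 0.938, -0.007]
force: [0.3, 0.5, -0.7]
width: 0.65
gripper_force: 0.0
```

Request:
jog_arm --motion '[[[0,0,0,0,0,0,0.3],[0,0,0,0,0,0,0.5],[0,0,0,0,0,0,0.6],[0,0,0,0,0,0,1],[0,0,0,0,0,0,1],[0,0,0,0,0,0,1],[0,0,0,0,0,0,1],[0,0,0,0,0,0,1],[0,0,0,0,0,0,1],[0,0,0,0,0,0,1]]]' --force 10

```text
clock: 8.63
position: [0.583, 0.307, 0.0189]
ee_rot: [-2.998, -0.938, 0.0]
force: [-2.3, 1.9, 3.4]
width: 0.154
gripper_force: 10.0
```

Run:
```python
from h import *
o=observe();m=R.from_rotvec(o["ee_rot"]).as_matrix();print(o["clock"],o["position"],o["width"],o["gripper_force"],o["force"],o["ft_torque"],"ty",np.degrees(np.arctan2(m[1,1],m[0,1])),m.T@(np.array([.58327,.30644,.0182])-o["position"]))
```

```text
8.6333 [0.58299109 0.30701394 0.01890877] 0.1539148708208346 10.000106692314148 [-2.30439297  1.93484736  3.378944  ] [ 0.49429912  0.62536015 -0.06063502] ty -55.262123205980124 [-9.79419497e-05  6.31111666e-04  7.08277825e-04]
```

Request:
jog_arm --motion '[[[0,0,0,0,0,0,1],[0,0,0,0,0,0,1],[0,0,-0.003,0,0,0,1],[0,0,-0.007,0,0,0,1],[0,0,-0.013,0,0,0,1],[0,0,-0.02,0,0,0,1],[0,0,-0.027,0,0,0,1],[0,0,-0.03,0,0,0,1],[0,0,-0.03,0,0,0,1],[0,0,-0.03,0,0,0,1]]]' --force 40

```text
clock: 9.47
position: [0.5835, 0.3063, 0.0491]
ee_rot: [-2.998, -0.937, -0.001]
force: [-0.1, -1.0, -7.0]
width: 0.147
gripper_force: 40.0
```

Run:
```python
from h import *
o=observe();m=R.from_rotvec(o["ee_rot"]).as_matrix();print(o["clock"],o["position"],o["width"],o["gripper_force"],o["force"],"tq tool",m.T@o["ft_torque"])
im=get_image("wrist");cv2.imwrite("pics/w3.png",np.clip(im[:,:,::-1]*1.3,0,255).astype(np.uint8))
s=get_image("side");p=camera_params("side");u,v=proj(p,[(.55,.28,.08)])[0].astype(int)
c=s[v-55:v+55,u-75:u+75];cv2.imwrite("pics/s3.png",cv2.resize(c,None,fx=5,fy=5,interpolation=2)[:,:,::-1]);print(u-75,v-55)
```

```text
9.4667 [0.58352098 0.30634868 0.04908997] 0.14702586258536054 39.998411536216736 [-0.12874689 -0.98314736 -7.00339761] tq tool [ 0.05647498 -0.08918551 -0.02042575]
212 178
```

View pics/s3.png

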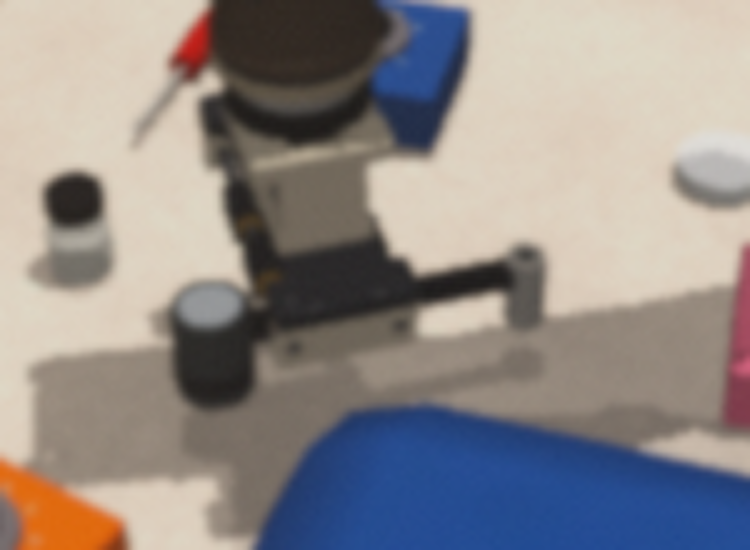

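The side view shows the condenser lifted, with the bar in line with its shadow and apparently level. I'll check level numerically and refine the light base from the now clear scene view.

Run:
```python
from h import *
p=camera_params("side");o=observe();dz=o["position"][2]-.0189
e=np.array([np.cos(np.radians(34.85)),np.sin(np.radians(34.85))]);c=o["position"][:2]
B=c+.054*e;F=c-.126*e
print("pred side",proj(p,[(*B,.058+dz),(*F,.048+dz)]),"seen (254.4,239.2),(317,228.4)")
im=get_image("scene");
c=im[130:225,145:245];cv2.imwrite("pics/c4.png",cv2.resize(c,None,fx=6,fy=6,interpolation=2)[:,:,::-1])
for s in silhouettes("light_base","scene"):print(s["p"],s["pixel"],s["mask"].sum())
```

```text
pred side [[253.19693959 239.31891173]
 [316.57768618 229.09887534]] seen (254.4,239.2),(317,228.4)
0.77 [198.4, 184.2] 4310
```

View pics/c4.png

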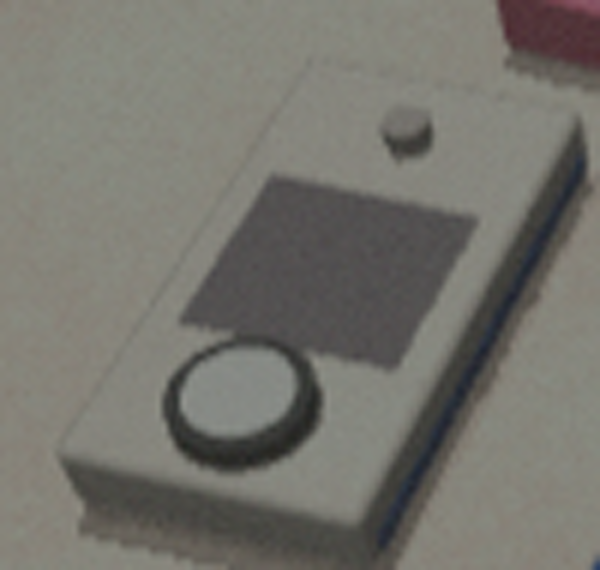

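The clear view shows the window centred at crop (241,392) and the pillar top at (407,128). The top face corners are at (60,455), (365,528), (583,118) and (308,62).

Run:
```python
from h import *
p=camera_params("scene");S=lambda c:(np.array(c,float)+.5)/6-.5+[145,130]
w,q=ray(p,S([(241,392),(407,128)]),.062)[:,:2];print("win",w,"pil",q,np.hypot(*(w-q)),np.degrees(np.arctan2(*(w-q)[::-1])))
C=ray(p,S([(60,455),(365,528),(583,118),(308,62)]),.048)[:,:2];c=C.mean(0);e=C[0]+C[1]-C[2]-C[3];yaw=np.arctan2(e[1],e[0]);print("corner ctr",c,"seat mid",(w+q)/2,np.degrees(yaw))
for a,b in((0,1),(1,2),(2,3),(3,0)):print(np.hypot(*(C[a]-C[b])))
ang=np.arctan2(*(w-q)[::-1]);e=np.array([np.cos(ang),np.sin(ang)]);t=np.r_[(w+q)/2+.036*e,.141];print("TCP target",t)
o=observe();m=R.from_rotvec(o["ee_rot"]).as_matrix();print("shift",m.T@(t-o["position"]),"wz",-(ang-np.radians(34.85)),o["joints"].round(2))
```

```text
win [ 0.67376959 -0.21945964] pil [ 0.50468035 -0.26291696] 0.17458439705980636 14.413537721873421
corner ctr [ 0.59037886 -0.2394634 ] seat mid [ 0.58922497 -0.2411883 ] 15.986887137181652
0.14805600325968177
0.2634406936564218
0.1498749770740663
0.26251085059189344
TCP target [ 0.62409185 -0.23222723  0.141     ]
shift [-0.27289214  0.46595121 -0.09249055] wz 0.35668355421292997 [-0.68  0.67  0.18  1.67 -0.15  0.82 -1.4 ]
```

Request:
jog_arm --motion '[[[0,0,-0.006,0,0,0,1],[0,0,-0.018,0,0,0,1],[0,0,-0.036,0,0,0,1],[0,0,-0.056,0,0,0,1],[0,0,-0.078,0,0,0,1],[0,0,-0.1,0,0,0,1],[0,0,-0.12,0,0,0,1],[-0.002,0.004,-0.138,0,0,0,1],[-0.006,0.011,-0.152,0,0,0,1],[-0.013,0.022,-0.16,0,0,0,1]]]'

```text
clock: 10.5
position: [0.5857, 0.2818, 0.2115]
ee_rot: [-2.996, -0.939, -0.005]
force: [0.2, -0.0, -7.1]
width: 0.149
gripper_force: 40.0
```

Request:
jog_arm --motion '[[[-0.01,0.017,0,0,0,0,1],[-0.022,0.037,0,0,0,0,1],[-0.034,0.058,0,0,0,0,1],[-0.046,0.079,0,0,0,0,1],[-0.058,0.1,0,0,0,0,1],[-0.07,0.121,0,0,0,0,1],[-0.082,0.142,0,0,0,0,1],[-0.094,0.162,0,0,0,0,1],[-0.106,0.182,0,0,0,0,1],[-0.118,0.202,0,0,0,0,1]]]'

```text
clock: 11.33
position: [0.6024, 0.0448, 0.2086]
ee_rot: [2.999, 0.935, -0.002]
force: [1.0, 0.3, -6.4]
width: 0.148
gripper_force: 40.0
```

Request:
jog_arm --motion '[[[-0.012,0.02,0,0,0,0.02,1],[-0.024,0.04,0,0,0,0.05,1],[-0.036,0.06,0,0,0,0.09,1],[-0.048,0.08,0,0,0,0.13,1],[-0.06,0.1,0,0,0,0.17,1],[-0.072,0.12,0,0,0,0.21,1],[-0.084,0.14,0,0,0,0.25,1],[-0.095,0.159,0,0,0,0.29,1],[-0.105,0.177,0,0,0,0.32,1],[-0.114,0.193,0,0,0,0.345,1]]]'

```text
clock: 12.17
position: [0.6179, -0.179, 0.2086]
ee_rot: [3.115, 0.402, -0.002]
force: [-0.0, 0.4, -5.9]
width: 0.149
gripper_force: 40.0
```

Run:
```python
from h import *
o=observe();m=R.from_rotvec(o["ee_rot"]).as_matrix();print(o["clock"],o["position"],o["width"],o["force"],"tq",m.T@o["ft_torque"],"ty",np.degrees(np.arctan2(m[1,1],m[0,1])),m[:,2].round(3))
print(m.T@(np.array([.6241,-.2322,.141])-o["position"]),o["joints"].round(2))
```

```text
12.1667 [ 0.61793759 -0.17900946  0.20864083] 0.1494341510272729 [-0.01257243  0.44147243 -5.89002991] tq [ 0.02551397 -0.10573218  0.02135242] ty -75.28026264514617 [-0.001 -0.001 -1.   ]
[-0.00747147  0.05298713  0.06766854] [-0.06  0.49  0.39  1.57 -0.2   1.12 -0.94]
```

Request:
jog_arm --motion '[[[-0.002,0.014,0.002,0,0,0,1],[-0.004,0.027,0.008,0,0,0,1],[-0.005,0.038,0.016,0,0,0,1],[-0.006,0.046,0.026,0,0,0,1],[-0.007,0.051,0.036,0,0,0,1],[-0.0075,0.053,0.046,0,0,0,1],[-0.0075,0.053,0.055,0,0,0,1],[-0.0075,0.053,0.062,0,0,0,1],[-0.0075,0.053,0.067,0,0,0,1],[-0.0075,0.053,0.067,0,0,0,1]]]'

```text
clock: 13.0
position: [0.6253, -0.2279, 0.1403]
ee_rot: [-3.113, -0.41, 0.003]
force: [-0.3, -0.7, -5.6]
width: 0.146
gripper_force: 40.0
```

Request:
jog_arm --motion '[[[0,0,0,0,0,0,1],[0,0,0,0,0,0,1],[0,0,0,0,0,0,1],[0,0,0,0,0,0,1]]]'

```text
clock: 13.33
position: [0.6261, -0.2292, 0.1424]
ee_rot: [3.115, 0.408, 0.002]
force: [-0.2, 0.5, -6.4]
width: 0.148
gripper_force: 40.0
```

Run:
```python
from h import *
o=observe();m=R.from_rotvec(o["ee_rot"]).as_matrix();print(o["clock"],o["position"],o["width"],o["force"],"tq",m.T@o["ft_torque"],"ty",np.degrees(np.arctan2(m[1,1],m[0,1])),m[:,2].round(4))
print(m.T@(np.array([.6241,-.2322,.141])-o["position"]))
a=np.radians(90)+np.arctan2(m[1,1],m[0,1]);e=np.array([np.cos(a),np.sin(a)]);c=o["position"][:2];dz=o["position"][2]-.0189
B,F=c+.054*e,c-.126*e
w=[]
for n in("scene","side","wrist"):
    im=get_image(n);p=camera_params(n)
    P=proj(p,[(*B,.058+dz),(*F,.048+dz),(.6738,-.2195,.062),(.5047,-.2629,.062)]);print(n,P.round(1).tolist())
    if n=="wrist":continue
    u,v=P[:2].mean(0).astype(int);x0,y0=u-55,max(v-55,0);cr=cv2.resize(im[y0:y0+120,x0:x0+110],None,fx=3.6,fy=3.6,interpolation=2);print(x0,y0);w.append(cr)
cv2.imwrite("pics/f.png",np.clip(np.hstack(w)[:,:,::-1]*1.3,0,255).astype(np.uint8))
```

```text
13.3333 [ 0.62612679 -0.22920471  0.14238033] 0.1480298592183413 [-0.20135348  0.52989204 -6.40450659] tq [ 0.03762747 -0.10086745 -0.02406242] ty -75.05695451069681 [ 1.1e-03 -3.0e-04 -1.0e+00]
[-0.002732    0.00237064  0.00137886]
scene [[172.7, 166.2], [205.1, 122.3], [184.7, 194.9], [212.4, 150.9]]
133 89
side [[297.5, 119.7], [346.5, 123.7], [298.8, 148.1], [344.3, 149.7]]
267 66
wrist [[319.4, 157.6], [319.7, 498.2], [324.7, 137.4], [321.8, 353.8]]
```

View pics/f.png

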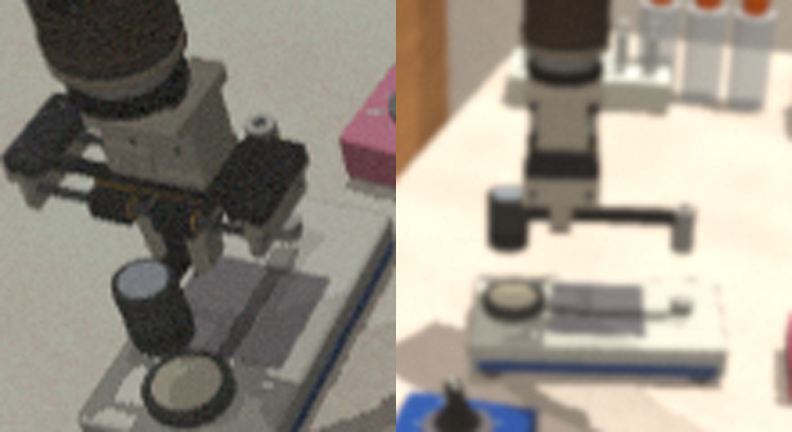

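The final views show the barrel over the window and the foot over the pillar, level and about 6 cm up. I'll trim it by a few millimetres and let it settle.

Request:
jog_arm --motion '[[[-0.002,0.001,0,0,0,0,1],[-0.004,0.002,0.001,0,0,0,1],[-0.006,0.0025,0.001,0,0,0,1],[-0.006,0.0025,0.001,0,0,0,1],[-0.006,0.0025,0.001,0,0,0,1],[-0.006,0.0025,0.001,0,0,0,1],[-0.006,0.0025,0.001,0,0,0,1],[-0.006,0.0025,0.001,0,0,0,1],[-0.006,0.0025,0.001,0,0,0,1],[-0.006,0.0025,0.001,0,0,0,1]]]'

```text
clock: 14.32
position: [0.6206, -0.233, 0.1407]
ee_rot: [3.115, 0.409, 0.0]
force: [0.1, -0.0, -5.7]
width: 0.148
gripper_force: 40.0
```

Run:
```python
from h import *
o=observe();print(o["clock"],o["position"],np.abs(o["dq"]).max(),o["gripper_force"])
print(sign_off())
```

```text
14.3167 [ 0.62064905 -0.23304865  0.1407345 ] 0.0018957591670199952 39.99836504459381
the job is handed in; nothing more can be done
None
```

The dial's pointer stands at the long mark and the condenser arm is held level and still about 6 cm above its seats, barrel over the window and foot over the pillar; I handed the job in at 14.3 s.

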